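# Index the bench magnifier to the round cast

## Task

Move the bench magnifier one hole along its bar so that its lens is over the round terracotta medal, not the square tile: pull the lock plunger's knob up, slide the tube section that carries the lens to the next hole on the medal's side, and let the pin go fully home in that hole. Finish while holding: keep your fingers on the knob, pressing it down firmly so that the pin stays fully home. Leave the two casts, the cup, the jar and the brush alone.

Things in the scene. Friction and masses are not known exactly. Their poses are not given: they have to be found in the camera images.
- boom: Fixed magnifier stand: level square aluminium bar, 440 long, 30 wide, top face 90 mm above the table, on two dark steel feet. Origin on the table under the bar's middle; y along the bar, x level across it towards the lens, z up. In the top face, on its centre line, five square holes 12 mm wide, 10 mm deep, at y = -140, -70, 0, 70, 140 mm.
- section (a joint): Grey tube section, 70 mm long, 46 mm wide, that slides on the bar and carries the lens arm, lens and lock plunger. Value in m: travel along the bar's +y; 0 at the start, pin in the middle hole; the next holes are at +0.07 and -0.07. Sliding takes 2 to 4 N. Locked, it has about 1.5 mm of play either way.
- plunger (a joint): Lock plunger, moving straight up in the section. Value in m: 0 pin fully home on a hole's floor (rigid to push on), 0.010 tip level with the bar's top, so the section slides only above that; 0.018 upper stop. A spring and its weight drive it down: 5 N at 0, 8 N at 0.018. Let go between holes, the 9 mm round-nosed pin rides on the bar and drops into the next hole it meets.
- knob: The plunger's black upright round knob, 28 mm across, 26 mm high, above the section. Origin at its centre, 135 mm above the table when the pin is home (top at 148). Below it a 20 mm wide housing tops out at 113 mm; the section's top face is at 97 mm. It moves sideways only with the section; grip it from above in any direction.
- lens (a point): Centre of the 70 mm magnifier lens in its dark ring, 110 mm from the bar's centre line towards the boom's +x, 74 mm above the table. It moves with the tube section.
- medal: The round terracotta cast: disc 46 mm in diameter, 8 mm high, loose on the table beside the bar. Origin under its centre. It lies 70 mm to one side (the boom's +y or -y) of the lens's start, within 3 mm.
- tile: The square terracotta cast, 42 mm wide, 8 mm high, loose on the table. Origin under its centre. It lies 70 mm to the other side of the lens's start.
- cup: Bystander: white ceramic cup, 72 mm across, 85 mm high, standing on the lens side of the bar, near its end. Origin under its centre.
- jar: Bystander: closed glass jar, 60 mm across, 75 mm high, standing on the lens side of the bar, near its end. Origin under its centre.
- brush: Bystander: wooden brush lying on the robot's side of the bar, under 40 mm high. Origin under its middle.
There are look-alikes about, which are no part of the job. Leave any purple or yellow look-alike of the medal alone.

How it is judged:
By the outcome, as a careful person would: the job done as asked, in the order asked, and still so for the second after the job is handed in, while the arm keeps its last pose, push and grip.
It also fails if it takes over 35 s, if anything falls off the work surface, if the arm or the gripper's body presses on something with over 40 N, if the wrist force passes 120 N, or if a joint passes its speed limit or range.

## Robot

A 7-joint arm with a two-finger parallel gripper is mounted at the origin on the work surface. World frame = base frame: x ahead of the robot, y to its left, z up, the work surface at z = 0. Lengths are in m, angles in rad, forces in N, time in s.
With the tool pointing down it reaches from about 0.4 to 0.85 m from the base axis. Payload 10.4 kg.
Tool frame: the origin (TCP) lies on the centre line of the jaws, within the pads' length; the fingertips stand 11 mm ahead of it and the grasp point (between the pads) lies 8 mm behind it (tip_reach is the distance from the TCP to the fingertips, in m); z points along the fingers, y is the line along which they close (so a half turn about z gives the same grasp; the last joint's range is limited). The gripper opens to 85 mm and grips with 20 to 120 N. Pads are 22 mm wide; open, the fingers measure 114 mm over their backs; the gripper's body (76 mm by 85 mm) begins 54 mm behind the grasp point. The pads swing forward as they close: fully open they stand 13 mm farther back than shut.
Start: joints at [-1.141, 0.332, -0.065, 1.46, 0.022, 1.35, -0.088], TCP at [0.273, 0.562, 0.242] pointing down, gripper open.
Joint ranges: [-2.6, 2.6], [-0.5, 2.12], [-1.47, 1.34], [0.16, 2.42], [-1.27, 4.41], [0.06, 2.06], [-2.6, 2.6]. Speed limits (rad/s): [2.22, 2.22, 2.79, 2.79, 3.14, 3.14, 3.14].

## Interface

Orientations are given as a unit quaternion [x, y, z, w].
In Python, from workcell import get_obs, camera, hand_in, tip_reach gives the robot as it stands. The module is installed in compiled form; this text tells all that it offers.
- The arm moves only by the tool move_arm, never from a script. Its argument "plan" is a list of rows, each an object with "delta_pos": the shift along the tool's x, y, z in shares of 100 cm (1.0 is 100 cm), a list of three; "turn": the turn, a rotation vector about the tool's x, y, z in normalised numbers (1 is 180 degrees), a list of three; "fingers": the closure, from 0 (fully open) to 1 (shut). A call has 1 to 12 rows; each row is the pose to reach, as a shift and turn from the pose commanded when the call began, along the tool's axes at that moment; what a row does not reach only later rows make up. A row lasts 1/8 s, in which the tool goes at most 62.5 mm and 10.7 degrees, less where a joint would pass 70% of its speed; a pose out of reach is approached as far as the arm can. A call with a gripper value outside its range is refused whole. The fingers move at their own pace and stop on an object; "force" is the grip in N (left out, the last holds). Time passes only in rows, so rows that repeat a pose let the fingers close. It gives the time, the measured TCP pose, the force, the opening and the grip force at its end, in the units of the state.
- get_obs(): the state, without advancing time (a new reading comes with each control period).
- camera(name): name is "side" or "top" or "wrist"; returns a dict with "color" (384x512x3 uint8, red, green, blue), "range_z" (384x512 float32, m along the optical axis (not along the pixel's ray), 0 where there is no reading), "fx", "fy", "cx", "cy" (pixels), "R" (3x3) and "t" (3): a world point X has camera coordinates R X + t; the wrist camera has in their place "tool_from_camera" (4x4, takes a point from camera to tool coordinates, whose origin is the TCP and whose axes are the flange's). Camera axes: x right, y down, z forward; pixel columns grow to the right and rows downward; lengths in m; the calibration is good to about 2 mm. A picture is of the moment at which its call begins: read the wrist's pose just before it.
- hand_in(): hands the job in; it is judged then, once.
The state is a dict: "clock": time; "joint_pos": joint angles; "joint_velocities": joint speeds; "tau": joint torques, N m; "position": TCP position; "ee_rot": TCP orientation; "ft_force": force on the tool from outside, world axes, zero at the start; "torque": the same for the moment, N m; "grip_width": opening from 0.0 (shut) to 1.0 (fully open); "grasp_force": force on a finger pad.
Only numpy, scipy, OpenCV 4.12 (cv2) and the standard library are available. Lean on these libraries where they do the work, as an engineer would, in place of code of your own. Each camera call takes 0.05 s, during which the arm holds its last target. There are 200 camera calls.

## Working session

There is one attempt and no reset: what is moved stays moved. The work goes in short steps, Python scripts to look and compute and a tool call to move; the robot and the scene stay as the last step left them, time stands still between calls to the robot, and variables do not carry over. Pictures are saved under pics/ and viewed, at most 10 in all, crops included, and the job is handed in when it is done.

Besides the shell and the picture viewer there is one more tool, called after "Call:" as name(argument=value, ...), one argument or row to a line, values as JSON. move_arm: Moves the arm, as the interface text tells. Its arguments: {"type":"object","properties":{"plan":{"type":"array","items":{"type":"object","properties":{"delta_pos":{"type":"array","items":{"type":"number"}},"turn":{"type":"array","items":{"type":"number"}},"fingers":{"type":"number"}}}},"force":{"type":"number"}},"required":["plan"]}

```bash
mkdir -p pics
cat > h.py <<'E'
import numpy as np, cv2
from workcell import get_obs, camera
def pts(c):
    z=c["range_z"]; v,u=np.mgrid[:z.shape[0],:z.shape[1]]
    P=np.stack([(u-c["cx"])/c["fx"]*z,(v-c["cy"])/c["fy"]*z,z],-1)
    W=(P-c["t"])@c["R"]; W[z==0]=np.nan
    return W
def ray(c,u,v,h):
    d=c["R"].T@np.array([(u-c["cx"])/c["fx"],(v-c["cy"])/c["fy"],1]); o=-c["R"].T@c["t"]
    return o+d*(h-o[2])/d[2]
E
python3 - <<'E'
from h import *
import pickle
o=get_obs(); print(o)
cs={n:camera(n) for n in("top","side")}
pickle.dump(cs,open("c0.pkl","wb"))
for n,c in cs.items():
    cv2.imwrite(f"pics/{n}0.png",c["color"][...,::-1]); print(n,c["fx"],-c["R"].T@c["t"])
    print((c["range_z"]==0).mean())
E
```

```text
{'clock': 0.0, 'joint_pos': array([-1.14060122,  0.33288403, -0.06473176,  1.46092289,  0.02159422,
        1.34987415, -0.08847528]), 'joint_velocities': array([ 0.00047134, -0.00080061,  0.00180648, -0.00010323, -0.00011135,
       -0.00026058, -0.00241219]), 'tau': array([ 1.45125123e-04, -6.25450373e+01,  4.93260822e-02, -3.91612172e+01,
        1.61225873e-02,  1.00361207e-02, -8.28067709e-05]), 'position': array([0.2732591 , 0.56171496, 0.24151719]), 'ee_rot': array([ 2.24432328e-01,  9.74489428e-01, -6.83617350e-04, -1.33478571e-04]), 'ft_force': array([-0.42297134,  0.27182294,  0.62278905]), 'torque': array([ 0.00389973, -0.01588674, -0.00154797]), 'grasp_force': 0.0, 'grip_width': 0.9980753946635523}
top 468.75227706381435 [0.53447448 0.01946048 1.11511755]
0.004124959309895833
side 360.82774898187125 [0.51626529 0.53747474 0.61276528]
0.004038492838541667
```

View pics/top0.png

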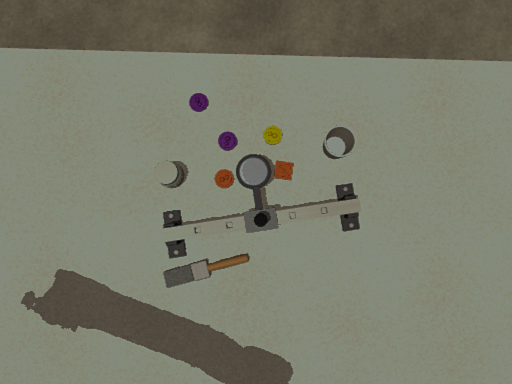

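View pics/side0.png

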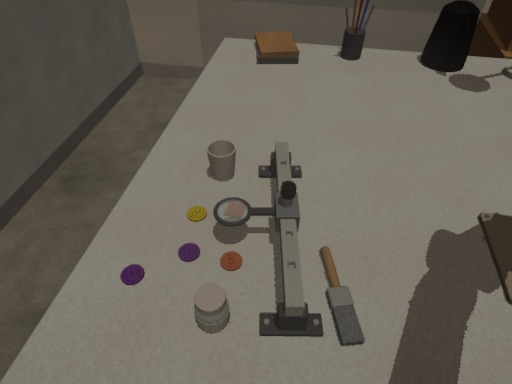

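Top view: candidates are the round terracotta disc (224,179), the square terracotta tile (285,170), purple discs (199,102) and (228,141), and a yellow disc (273,135). The medal is the one at (224,179). The knob is at (261,219) and the lens at (254,171). Side view: knob (288,190), medal (231,261), tile seen through the lens at (235,210).

Run:
```python
from h import *
import pickle
cs=pickle.load(open("c0.pkl","rb"))
hits={}
for n,(u,v) in {"top":(261,219),"side":(288,190)}.items():
    c=cs[n]; g=c["color"].max(2); W=pts(c)
    m=((g<45)&(W[...,2]>.115)&(W[...,2]<.17)).astype(np.uint8)
    k,l,s,ce=cv2.connectedComponentsWithStats(m)
    i=min(range(1,k),key=lambda i:np.hypot(*(ce[i]-(u,v)))); w=W[l==i]
    top=w[w[:,2]>np.nanpercentile(w[:,2],90)-.003]
    print(n,s[i],ce[i],"median",np.median(w,0),"top z pct",np.percentile(w[:,2],[5,50,95]),"topcentre",(top.min(0)+top.max(0))/2,np.ptp(top,axis=0))
    hits[n]=ce[i]
# triangulate knob centroid (approx)
A=np.zeros((3,3));b=np.zeros(3);os=[]
for n,p in hits.items():
    c=cs[n];d=c["R"].T@np.array([(p[0]-c["cx"])/c["fx"],(p[1]-c["cy"])/c["fy"],1]);d/=np.linalg.norm(d);o=-c["R"].T@c["t"]
    M=np.eye(3)-np.outer(d,d);A+=M;b+=M@o
print("tri knob",np.linalg.solve(A,b))
c=cs["top"];h=cv2.cvtColor(c["color"],cv2.COLOR_RGB2HSV);W=pts(c)
m=((h[...,1]>150)&(h[...,2]>100)&((h[...,0]<14))).astype(np.uint8)
k,l,s,ce=cv2.connectedComponentsWithStats(m)
for i in range(1,k):
    if s[i,4]>60: print("terra",s[i],ce[i],ray(c,*ce[i],.008),np.nanmedian(W[l==i],0))
# bar axis
z=W[...,2]; mm=(abs(z-.09)<.006)&(c["color"].min(2)>90); 
P=W[mm][:,:2]; P=P[(P[:,0]>.3)&(P[:,0]<.65)].astype(np.float32)
vx,vy,x0,y0=cv2.fitLine(P,cv2.DIST_HUBER,0,.01,.01).ravel(); print("bar",vx,vy,x0,y0,len(P))
# holes
for u,v in((197,230),(229,225),(292,215),(324,210)): print("hole",ray(c,u,v,.09))
for n,u,v in(("cup",338,142),("jar",172,174)):
    q=W[v-20:v+20,u-20:u+20].reshape(-1,3);q=q[(q[:,2]>.05)&(q[:,2]<.1)];print(n,np.median(q,0),q.max(0))
im=c["color"][120:260,150:370,::-1]; cv2.imwrite("pics/crop.png",cv2.resize(im,None,fx=3.5,fy=3.5,interpolation=2))
```

```text
top [254 213  14  14 143] [260.1958042  219.48251748] median [0.5459998  0.02973257 0.14667257] top z pct [0.14424051 0.14667257 0.14981907] topcentre [0.54423894 0.02882459 0.14877203] [0.02479529 0.02675029 0.0045585 ]
side [281 182  15  18 219] [288.0913242  190.12785388] median [0.54191313 0.03731843 0.14454578] top z pct [0.12635587 0.14454578 0.14934226] topcentre [0.54202934 0.030492   0.14837472] [0.0246989  0.02356527 0.00473037]
tri knob [0.54377537 0.02949512 0.13569324]
terra [274 161  19  19 285] [283.11578947 169.85614035] [ 0.66604891 -0.02009028  0.008     ] [ 0.66618963 -0.02003066  0.00644015]
terra [215 170  19  18 251] [223.58964143 178.38247012] [0.64169517 0.12059009 0.008     ] [0.64195092 0.12058276 0.00682688]
bar 0.18118437 -0.98344916 0.5450926 0.02993475 2143
hole [0.51906294 0.16716155 0.09      ]
hole [0.53195938 0.09773017 0.09      ]
hole [ 0.55771932 -0.03911232  0.09      ]
hole [ 0.57064599 -0.10870576  0.09      ]
cup [ 0.73544969 -0.14879037  0.07906878] [ 0.76142587 -0.10601633  0.08827986]
jar [0.64488252 0.24257855 0.0743294 ] [0.67407397 0.27070355 0.08004599]
```

View pics/crop.png

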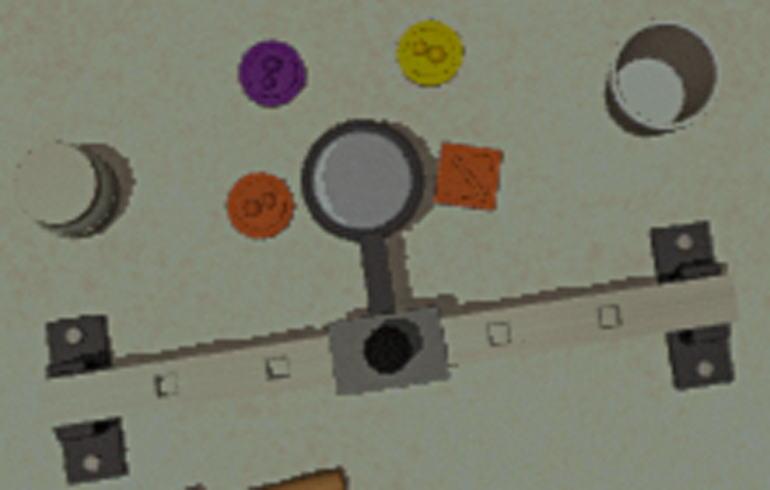

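The crop confirms it: the medal is round terracotta at top (224,178), on the world +y side, and the tile is at (283,170). The knob is at (0.544, 0.0295) with its top at about 0.148. The measured next hole (0.532, 0.098) matches the knob plus 70 mm along (-0.181, 0.983). I'm moving above the knob with the fingers closing along the bar.

The manual's scale: turns go in shares of 180 degrees. Converting my numbers, -0.635 rad is -0.2021.

Call:
move_arm(
  plan=[
    {"delta_pos": [-0.476, -0.36, 0.02], "turn": [0, 0, -0.2021], "fingers": 0},
    {"delta_pos": [-0.476, -0.36, 0.02], "turn": [0, 0, -0.2021], "fingers": 0},
    {"delta_pos": [-0.476, -0.36, 0.02], "turn": [0, 0, -0.2021], "fingers": 0},
    {"delta_pos": [-0.476, -0.36, 0.02], "turn": [0, 0, -0.2021], "fingers": 0},
    {"delta_pos": [-0.476, -0.36, 0.02], "turn": [0, 0, -0.2021], "fingers": 0},
    {"delta_pos": [-0.476, -0.36, 0.02], "turn": [0, 0, -0.2021], "fingers": 0},
    {"delta_pos": [-0.476, -0.36, 0.02], "turn": [0, 0, -0.2021], "fingers": 0},
    {"delta_pos": [-0.476, -0.36, 0.02], "turn": [0, 0, -0.2021], "fingers": 0},
    {"delta_pos": [-0.476, -0.36, 0.02], "turn": [0, 0, -0.2021], "fingers": 0},
    {"delta_pos": [-0.476, -0.36, 0.02], "turn": [0, 0, -0.2021], "fingers": 0},
    {"delta_pos": [-0.476, -0.36, 0.02], "turn": [0, 0, -0.2021], "fingers": 0},
    {"delta_pos": [-0.476, -0.36, 0.02], "turn": [0, 0, -0.2021], "fingers": 0},
  ],
)

```text
clock: 1.6
position: [0.5436, 0.0309, 0.2219]
ee_rot: [-0.091, 0.996, 0.0, -0.0]
ft_force: [-0.7, 0.1, 0.2]
grip_width: 1.0
grasp_force: 0.0
```

Run:
```python
from h import *
from scipy.spatial.transform import Rotation as Ro
o=get_obs(); c=camera("wrist"); T=c["tool_from_camera"]; R=Ro.from_quat(o["ee_rot"]).as_matrix()
print(o["position"],o["joint_pos"].round(2))
Rc=(R@T[:3,:3]).T; c["R"]=Rc; c["t"]=-Rc@(R@T[:3,3]+o["position"])
W=pts(c); g=c["color"].max(2)
m=((g<45)&(W[...,2]>.135)&(W[...,2]<.16)&(np.hypot(W[...,0]-.544,W[...,1]-.03)<.03)).astype(np.uint8)
k,l,s,ce=cv2.connectedComponentsWithStats(m); i=1+s[1:,4].argmax(); w=W[l==i]
top=w[w[:,2]>np.percentile(w[:,2],50)-.003]
print(s[i],ce[i],"topcentre",(top.min(0)+top.max(0))/2,np.ptp(top,axis=0),np.median(top,0))
print("ray",ray(c,*ce[i],.148))
cv2.imwrite("pics/w1.png",c["color"][...,::-1])
```

```text
[0.54356659 0.03093798 0.22193283] [-0.42  0.16  0.31  1.72 -0.05  1.27  1.66]
[ 229  187   44   45 1432] [250.36941341 209.26536313] topcentre [0.54335909 0.02838942 0.14825985] [0.0273562  0.0286478  0.00562017] [0.54264458 0.02806018 0.14851972]
ray [0.54139086 0.02787723 0.148     ]
```

View pics/w1.png

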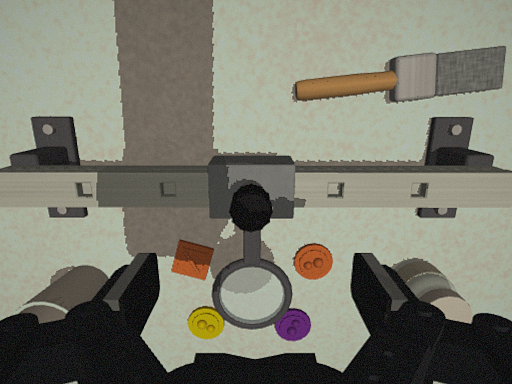

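The wrist view shows the knob at (250,208) with the bar level across the image, so the jaws line up with it. The open fingers are clear. Next I descend and close.

Call:
move_arm(
  plan=[
    {"delta_pos": [0, -0.002, 0.04], "turn": [0, 0, 0], "fingers": 0},
    {"delta_pos": [0, -0.002, 0.07], "turn": [0, 0, 0], "fingers": 0.3},
    {"delta_pos": [0, -0.002, 0.092], "turn": [0, 0, 0], "fingers": 0.3},
    {"delta_pos": [0, -0.002, 0.092], "turn": [0, 0, 0], "fingers": 0.3},
    {"delta_pos": [0, -0.002, 0.092], "turn": [0, 0, 0], "fingers": 0.5},
    {"delta_pos": [0, -0.002, 0.092], "turn": [0, 0, 0], "fingers": 1},
    {"delta_pos": [0, -0.002, 0.092], "turn": [0, 0, 0], "fingers": 1},
    {"delta_pos": [0, -0.002, 0.092], "turn": [0, 0, 0], "fingers": 1},
    {"delta_pos": [0, -0.002, 0.092], "turn": [0, 0, 0], "fingers": 1},
    {"delta_pos": [0, -0.002, 0.092], "turn": [0, 0, 0], "fingers": 1},
  ],
  force=50,
)

```text
clock: 2.9
position: [0.545, 0.0283, 0.1315]
ee_rot: [-0.091, 0.996, 0.0, 0.001]
ft_force: [-1.2, -0.1, 5.7]
grip_width: 0.311
grasp_force: 48.9
```

Call:
move_arm(
  plan=[
    {"delta_pos": [0, 0, -0.006], "turn": [0, 0, 0], "fingers": 1},
    {"delta_pos": [0, 0, -0.011], "turn": [0, 0, 0], "fingers": 1},
    {"delta_pos": [0, 0, -0.015], "turn": [0, 0, 0], "fingers": 1},
    {"delta_pos": [0, 0, -0.015], "turn": [0, 0, 0], "fingers": 1},
    {"delta_pos": [0, 0, -0.015], "turn": [0, 0, 0], "fingers": 1},
  ],
)

```text
clock: 3.52
position: [0.5448, 0.0283, 0.1453]
ee_rot: [-0.091, 0.996, 0.0, 0.001]
ft_force: [5.4, 1.1, -6.8]
grip_width: 0.309
grasp_force: 49.6
```

Run:
```python
from h import *
o=get_obs(); print(o["position"],o["ft_force"],o["grasp_force"])
c=camera("side"); cv2.imwrite("pics/s2.png",cv2.resize(c["color"][150:270,190:350,::-1],None,fx=4,fy=4))
```

```text
[0.5448179  0.02831849 0.14531691] [ 5.44379514  1.10828281 -6.78074168] 49.5643275976181
```

View pics/s2.png

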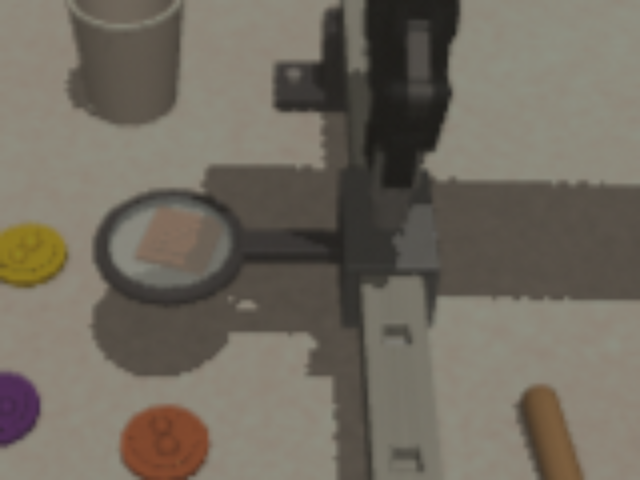

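The crop shows the jaws on the knob, with the section at crop (390,240) not yet moved. The 6.8 N downward pull and 14 mm lift mean the pin is out of its hole. Next I slide toward the medal.

Call:
move_arm(
  plan=[
    {"delta_pos": [0, 0.01, 0], "turn": [0, 0, 0], "fingers": 1},
    {"delta_pos": [0, 0.02, 0], "turn": [0, 0, 0], "fingers": 1},
    {"delta_pos": [0, 0.03, 0], "turn": [0, 0, 0], "fingers": 1},
    {"delta_pos": [0, 0.04, 0], "turn": [0, 0, 0], "fingers": 1},
    {"delta_pos": [0, 0.05, 0], "turn": [0, 0, 0], "fingers": 1},
    {"delta_pos": [0, 0.06, 0], "turn": [0, 0, 0], "fingers": 1},
    {"delta_pos": [0, 0.066, 0], "turn": [0, 0, 0], "fingers": 1},
    {"delta_pos": [0, 0.07, 0], "turn": [0, 0, 0], "fingers": 1},
    {"delta_pos": [0, 0.07, 0], "turn": [0, 0, 0], "fingers": 1},
    {"delta_pos": [0, 0.07, 0], "turn": [0, 0, 0], "fingers": 1},
  ],
)

```text
clock: 4.82
position: [0.5322, 0.097, 0.1452]
ee_rot: [-0.091, 0.996, 0.0, 0.001]
ft_force: [7.2, 1.9, -7.6]
grip_width: 0.312
grasp_force: 49.6
```

Call:
move_arm(
  plan=[
    {"delta_pos": [0, 0, 0.004], "turn": [0, 0, 0], "fingers": 1},
    {"delta_pos": [0, 0, 0.008], "turn": [0, 0, 0], "fingers": 1},
    {"delta_pos": [0, 0, 0.012], "turn": [0, 0, 0], "fingers": 1},
    {"delta_pos": [0, 0, 0.015], "turn": [0, 0, 0], "fingers": 1},
    {"delta_pos": [0, 0, 0.015], "turn": [0, 0, 0], "fingers": 1},
    {"delta_pos": [0, 0, 0.015], "turn": [0, 0, 0], "fingers": 1},
  ],
)

```text
clock: 5.58
position: [0.5324, 0.0971, 0.1316]
ee_rot: [-0.091, 0.996, 0.0, 0.001]
ft_force: [0.9, 1.2, 6.1]
grip_width: 0.311
grasp_force: 51.3
```

Call:
move_arm(
  plan=[
    {"delta_pos": [0, 0, 0.001], "turn": [0, 0, 0], "fingers": 1},
    {"delta_pos": [0, 0, 0.002], "turn": [0, 0, 0], "fingers": 1},
    {"delta_pos": [0, 0, 0.002], "turn": [0, 0, 0], "fingers": 1},
    {"delta_pos": [0, 0, 0.002], "turn": [0, 0, 0], "fingers": 1},
  ],
  force=60,
)

```text
clock: 6.08
position: [0.5326, 0.0971, 0.1311]
ee_rot: [-0.091, 0.996, 0.001, 0.001]
ft_force: [-5.2, -1.1, 20.8]
grip_width: 0.307
grasp_force: 59.6
```

Call:
move_arm(
  plan=[
    {"delta_pos": [0, 0, 0], "turn": [0, 0, 0], "fingers": 1},
    {"delta_pos": [0, 0, 0], "turn": [0, 0, 0], "fingers": 1},
    {"delta_pos": [0, 0, 0], "turn": [0, 0, 0], "fingers": 1},
    {"delta_pos": [0, 0, 0], "turn": [0, 0, 0], "fingers": 1},
  ],
)

```text
clock: 6.58
position: [0.5326, 0.0971, 0.1311]
ee_rot: [-0.091, 0.996, 0.001, 0.001]
ft_force: [-6.5, -1.6, 21.2]
grip_width: 0.304
grasp_force: 59.6
```

Run:
```python
from h import *
c=camera("side"); cv2.imwrite("pics/s3.png",cv2.resize(c["color"][130:340,120:370,::-1],None,fx=2.8,fy=2.8))
o=get_obs(); print(o["position"],o["ft_force"],o["grasp_force"])
```

```text
[0.5325534  0.097071   0.13109083] [-5.69689205 -0.57934939 21.23022554] 59.59483623504639
```

View pics/s3.png

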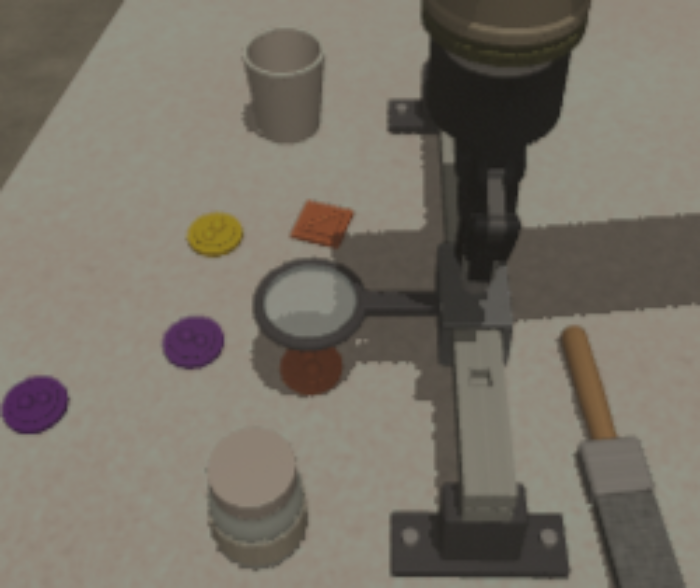

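The side crop shows the lens at (310,303), with its shadow on the medal (312,368). One free hole (481,375) is left on that end of the bar, and the bystanders haven't moved. The TCP is back at its home height and pressing at 21 N, so I'm handing in.

```bash
python3 -c "
from workcell import hand_in; print(hand_in())"
```

```text
the job is handed in; nothing more can be done
None
```

The job is handed in: the section is one hole along, the lens is over the terracotta medal, and the pin is home, with the fingers still gripping the knob and pressing it down at about 21 N.

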